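Shut and bolt the stock box

ROBOT

A 6-joint arm with a two-finger parallel gripper is mounted at the origin on a cart in front of the work surface, level with it; the furniture and walls round the work are solid. World frame = base frame: x ahead of the robot, y to its left, z up, the work surface at z = 0. Lengths are in mm, angles in rad, forces in N, time in s.
With the tool pointing down it reaches from about 300 to 775 mm from the base axis. Payload 14.6 kg.
Tool frame: the origin (TCP) lies on the centre line of the jaws, within the pads' length; the fingertips stand 19 mm ahead of it and the grasp point (between the pads) is the TCP (bot.tip_reach is the distance from the TCP to the fingertips, in mm); y points along the fingers, x is the direction in which the jaws open and shut, and the axes are right-handed (so a half turn about y gives the same grasp; the last joint's range is limited). The gripper opens to 85 mm and grips with 20 to 120 N. Pads are 22 mm wide; open, the fingers measure 114 mm over their backs; the gripper's body (76 mm by 85 mm) begins 54 mm behind the grasp point. The pads swing forward as they close: fully open they stand 13 mm farther back than shut.
Start: joints at [-1.215, 0.3, 1.521, -0, 1.321, -0.067], TCP at [225.666, -501.562, 212.281] pointing down, gripper open.
Joint ranges: [-3.03, 3.03], [-0.79, 2.21], [0.23, 2.52], [-1.04, 4.18], [0, 3.07], [-2.55, 2.55]. Speed limits (rad/s): [2.22, 2.22, 2.57, 3.14, 3.14, 3.14].

INTERFACE

Orientations are given as a unit quaternion [w, x, y, z].
In Python, from rig import bot gives the robot as it stands. Calls block until the motion is done:
- bot.move_to(position, orientation): joint-space move of the TCP to a pose.
- bot.servo_line(position, attitude=None, speed=150, until_force=None): straight line of the TCP; attitude=None keeps the orientation; speed is the mean speed in mm/s. With until_force (N) it stops when the force on the tool has changed by that much, and returns True; else False.
- bot.move_joints(angles): joint-space move.
- bot.move_gripper(opening, grip_force=None): finger opening in mm; grip_force is the grip in N (None keeps the last); returns when the fingers have stopped.
- bot.dwell(seconds).
- bot.ik(position, orientation): joint angles nearest the present ones, or None.
- bot.read_state(): the state.
- bot.read_camera(name): name is "side" or "top"; returns a dict with "image" (400x640x3 uint8, blue, green, red), "depth" (400x640 float32, mm along the optical axis (not along the pixel's ray), 0 where there is no reading), "fovy" (degrees; the focal length in pixels is half the picture's height over the tangent of half this angle, whatever the lens; pixels are square), "cx", "cy" (the principal point, pixels), "eye" and "attitude" of the camera in the world. Camera axes: x right, y down, z forward; pixel columns grow to the right and rows downward; lengths in mm; the calibration is good to about 2 mm. A picture is of the moment at which its call begins.
A pose or a line that the arm cannot do raises bot.MotionError and nothing moves.
- bot.finish_job(): hands the job in, once; it reports no verdict.
The state is a dict: "clock": time; "joint_positions": joint angles; "qvel": joint speeds; "effort": joint torques, N m; "ee_pos": TCP position; "tool_rot": TCP orientation; "ft_force": force on the tool from outside, world axes, zero at the start; "moment": the same for the moment, N m; "grip_width": finger opening in mm.
Only numpy, scipy, OpenCV 4.12 (cv2) and the standard library are available. Lean on these libraries where they do the work, as an engineer would, in place of code of your own. Each camera call takes 0.05 s, during which the arm holds its last target.

TASK

Lock up the green stock box for the night: push its lid right down, then hold the red thumb plate of the spring safety catch down with one fingertip and, keeping it held, push the bolt fully home into the staple on the lid with the other fingertip. Then let the catch spring up so that it locks the bolt. Press and push only, lifting nothing, and leave the loupe, the gem pot and the tweezers beside the box where they are.

Things in the scene. Friction and masses are not known exactly. Their poses are not given: they have to be found in the camera images.
- stock_box: Green steel box, fixed, 160 (x) x 250 (y) x 80 mm high. Origin: centre of its underside, on the surface; x points from front (robot side) to back, y left, z up. Top at z 80 mm: the lid covers y -24 to 125; the right end, y -125 to -26, is a fixed deck with the bolt and catch. Lengths below in mm are in this frame. Only the handle and catch stand higher than 15.5 mm above the deck.
- lid (a joint): Lid hinge (rad): 0 = shut, a dead stop; positive = front edge raised; starts 0.3 to 0.7 open. Hinge line along y at x 80, z 80 mm. It stays where it is left; closing takes under 3 N at the front edge.
- lid_front (a point): Middle of the lid's front edge, upper face, 160 mm from the hinge line (y 50.5 mm of the box). The lid is a flat sheet 160 x 149 mm with a 10 mm skirt.
- lid_staple (a point): Middle of the 17 mm high steel staple on the lid's right-hand edge that the bolt bar enters; with the lid shut at x 22, y -16, z 88 mm of the box.
- bolt (a joint): Travel of the sliding bolt along the box's +y, towards the lid (m): 0 = drawn as at the start, 0.024 = fully home, end stop. Friction about 1.5 N; it stays where it is left. The catch, when up, blocks it at both ends of its travel. If it is shot while the lid is open, the lid cannot shut. Its flat steel bar is 16 mm wide, top 12 mm above the deck.
- bolt_handle (a point): Point in the bolt's upright handle (black upper half), 36 mm above the deck, moving with the bolt; at bolt 0 at x 22, y -80, z 116 mm of the box. The handle is 10 mm thick along y (its rear face, the one to push towards +y, is 5 mm to -y of this point), 20 mm wide along x, and rises from 11 to 50 mm above the deck.
- catch (a joint): Rocking spring catch (rad): 0 = up, brass pawl in a notch of the bolt bar; grows as the thumb plate is pressed, stop at 0.26. Above about 0.15 the bolt is free. Released, it springs back, into the second notch if the bolt is fully home. Pivot along y at x 0, z 108 mm of the box.
- thumb_plate: Red thumb plate of the catch, 24 (x) x 66 (y) x 5 mm, smooth. Origin: middle of its upper face, at rest x -34, y -85, z 114 mm of the box (56 mm in front of the bolt handle). Pressing it 5 mm frees the bolt, 8.5 mm is the stop; 2.6 N to start, 6.5 N at the stop. It does not move along y: a fingertip can slide along it. Pressed 7 mm it is still 27 mm above the deck.
- loupe: Loose black loupe barrel, 35 mm across, 26 mm high, on the tray to the right of the box; origin at the centre of its underside. To be left alone.
- gem_pot: Loose round cream pot with a lid, 40 mm across, 24 mm high, on the tray to the left of the box; origin at the centre of its underside. To be left alone.
- tweezers: Loose steel tweezers, 122 mm long (along their y), 8 mm high, on the tray to the right of the loupe; origin at the centre of the underside. To be left alone.

How it is judged:
By the outcome, as a careful person would: the job done as asked, in the order asked, and still so for the second after the job is handed in, with the robot touching nothing.
It also fails if it takes over 42 s, if anything falls off the work surface, if the arm or the gripper's body presses on something with over 40 N, if the wrist force passes 120 N, or if a joint passes its speed limit or range.

## Working session

There is one attempt and no reset: what is moved stays moved. The work goes in short steps, each a Python script; the robot and the scene stay as the last script left them, time stands still between calls to the robot, and variables do not carry over. Pictures are saved under pics/ and viewed, and the job is handed in when it is done.

```bash
ls; mkdir -p pics
python3 - <<'E'
from rig import bot
import cv2,numpy as np,pickle
for n in("side","top"):
    c=bot.read_camera(n); cv2.imwrite(f"pics/{n}0.png",c["image"]); pickle.dump(c,open(f"{n}0.pkl","wb"))
    print(n,c["fovy"],c["cx"],c["cy"],c["eye"],c["attitude"],(c["depth"]>0).mean())
s=bot.read_state();print(s)
E
```

```text
pics
side 47.15863351883497 319.9901456017697 197.96708192979065 [ 333.84874331 -931.62086683  509.47730464] [-0.55095834  0.8300691  -0.06892097  0.05176963] 0.99614453125
top 42.444397054286746 322.4116119114687 198.3308373221272 [ 330.46754174   -5.9908265  1136.06375859] [-0.04839804  0.71169053 -0.69880278  0.05318736] 0.99599609375
{'clock': 0.1, 'joint_positions': array([-1.21460821e+00,  3.00451540e-01,  1.52151491e+00, -2.83159410e-06,
        1.32069661e+00, -6.66041211e-02]), 'qvel': array([-4.66495327e-04, -1.42657313e-03, -3.13734614e-03, -1.09098504e-03,
        4.55764260e-04, -5.21562198e-05]), 'effort': array([ 1.88902406e-03, -5.44377565e+01, -3.62372303e+01, -3.14416832e-05,
        3.02988337e-03, -3.39412134e-05]), 'ee_pos': array([ 225.58494685, -501.36009057,  211.76004742]), 'tool_rot': array([ 0.5940075 , -0.59355667,  0.38426062, -0.38365264]), 'ft_force': array([ 0.55169366, -0.78133996,  0.82584945]), 'moment': array([-0.02750726,  0.04871703,  0.00382053]), 'grip_width': 85.35006557052806}
```

View pics/side0.png

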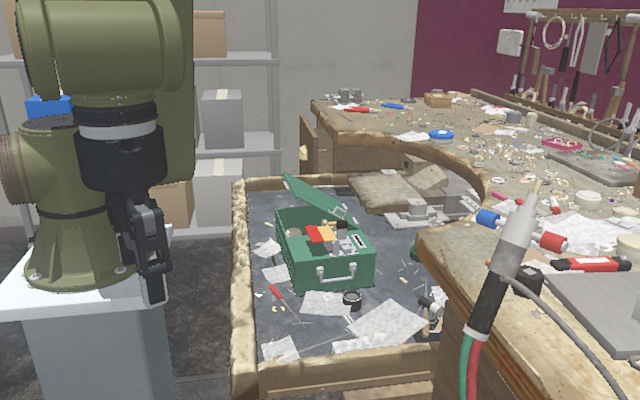

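View pics/top0.png

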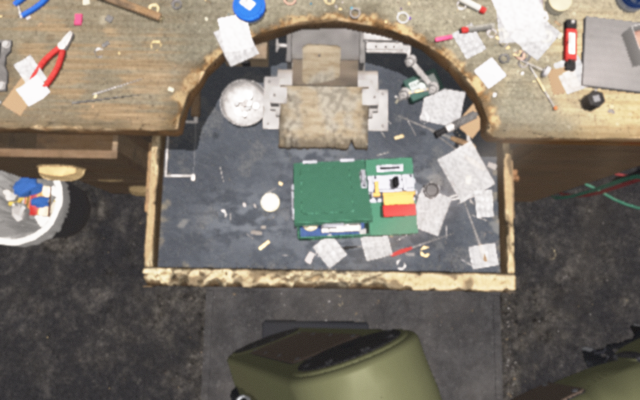

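The side view shows the green box (275-375, 170-290), its lid up, with the red plate at (320,235) and the black handle at (341,225). The top view shows the box at (293-416, 158-240), the red plate at (398,210), the pot at (270,202) and the loupe at (432,188).

```bash
cat > h.py <<'E'
import numpy as np,cv2,pickle
from scipy.spatial.transform import Rotation as R
def rot(q): return R.from_quat([q[1],q[2],q[3],q[0]])
def cloud(c):
    f=200/np.tan(np.radians(c["fovy"]/2)); d=c["depth"]
    v,u=np.mgrid[0:400,0:640]
    p=np.dstack([(u-c["cx"])/f*d,(v-c["cy"])/f*d,d]).reshape(-1,3)
    return (rot(c["attitude"]).apply(p)+c["eye"]).reshape(400,640,3)
def ray(c,u,v,z):
    f=200/np.tan(np.radians(c["fovy"]/2))
    d=rot(c["attitude"]).apply([(u-c["cx"])/f,(v-c["cy"])/f,1]); e=np.array(c["eye"])
    return e+d*(z-e[2])/d[2]
E
python3 - <<'E'
from h import *
for n,(a,b,cc,d) in dict(side=(260,160,400,320),top=(255,140,505,265)).items():
    c=pickle.load(open(n+"0.pkl","rb")); P=cloud(c)
    cr=c["image"][b:d,a:cc]; s=800/(cc-a); s=min(s,600/(d-b))
    cv2.imwrite(f"pics/{n}0z.png",cv2.resize(cr,None,fx=s,fy=s,interpolation=cv2.INTER_CUBIC)); print(n,s)
    hsv=cv2.cvtColor(c["image"],cv2.COLOR_BGR2HSV)
    H,S,V=cv2.split(hsv)
    box=(P[...,0]>280)&(P[...,0]<560)&(abs(P[...,1])<250)&(P[...,2]>-20)&(P[...,2]<300)
    red=box&((H<5)|(H>174))&(S>170)&(V>90)&(P[...,2]>60)
    print("red",red.sum(),np.percentile(P[red],[5,50,95],axis=0).round(1).tolist())
    g=box&(H>55)&(H<90)&(S>100)
    print("green",g.sum(),np.percentile(P[g],[1,50,99],axis=0).round(1).tolist())
    gd=g&(P[...,2]>70)&(P[...,2]<90); print("z~80 green",gd.sum(),np.percentile(P[gd],[1,50,99],axis=0).round(1).tolist())
    fl=(P[...,0]>280)&(P[...,0]<400)&(abs(P[...,1])<250)&(abs(P[...,2])<15); print("floor",np.median(P[fl][:,2]))
E
```

```text
side 3.75
red 5 [[448.3, -196.1, 113.5], [468.1, -186.8, 114.2], [469.3, -178.9, 114.9]]
green 10 [[478.9, 38.5, 22.4], [490.0, 42.0, 27.6], [540.1, 45.9, 31.9]]Traceback (most recent call last):
  File "<stdin>", line 13, in <module>
    return _quantile_unchecked(
        a, q, axis, out, overwrite_input, method, keepdims, weights)
    return _ureduce(a,
                    func=_quantile_ureduce_func,
    ...<5 lines>...
                    overwrite_input=overwrite_input,
                    method=method)
    r = func(a, **kwargs)
    result = _quantile(arr,
                       quantiles=q,
    ...<2 lines>...
                       out=out,
                       weights=wgt)
    slices_having_nans = np.isnan(arr[-1, ...])
                                  ~~~^^^^^^^^^
IndexError: index -1 is out of bounds for axis 0 with size 0
```

View pics/side0z.png

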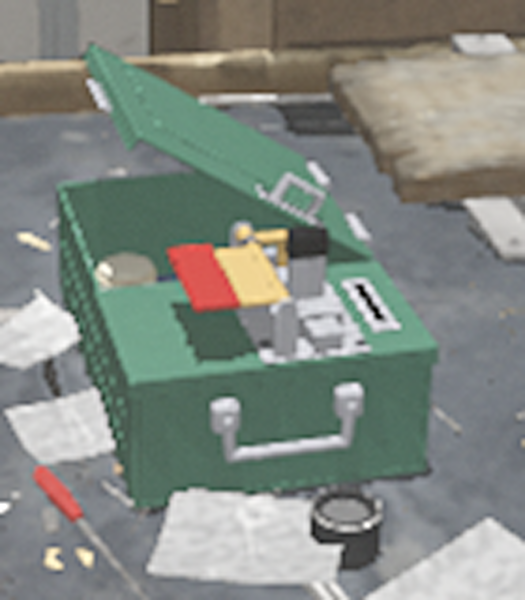

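```bash
python3 - <<'E'
from h import *
for n,(a,b,cc,d) in dict(side=(260,160,400,320),top=(255,140,505,265)).items():
    c=pickle.load(open(n+"0.pkl","rb")); P=cloud(c)
    cr=c["image"][b:d,a:cc]; s=800/(cc-a); s=min(s,600/(d-b))
    cv2.imwrite(f"pics/{n}0z.png",cv2.resize(cr,None,fx=s,fy=s,interpolation=cv2.INTER_CUBIC)); print(n,s)
    H,S,V=cv2.split(cv2.cvtColor(c["image"],cv2.COLOR_BGR2HSV))
    box=np.zeros((400,640),bool); box[b:d,a:cc]=1
    red=box&((H<8)|(H>172))&(S>150)&(V>90)
    lab,st,ce=cv2.connectedComponentsWithStats(red.astype(np.uint8))[1:]
    for i in range(1,len(st)):
        if st[i][4]>25:
            m=lab==i; print("red",st[i].tolist(),ce[i],np.percentile(P[m],[5,50,95],axis=0).round(1).tolist())
    g=box&(H>60)&(H<95)&(S>80); 
    lab,st,ce=cv2.connectedComponentsWithStats(g.astype(np.uint8))[1:]
    for i in range(1,len(st)):
        if st[i][4]>50:
            m=lab==i; print("green",st[i].tolist(),ce[i].round(1),np.percentile(P[m],[1,50,99],axis=0).round(1).tolist())
E
python3 - <<'E'
from h import *
for n in("side","top"):
    c=pickle.load(open(f"{n}0.pkl","rb"));P=cloud(c)
    for uv in ([(300,260),(330,245),(345,240),(299,247),(320,280),(286,172)] if n=="side" else [(330,190),(400,170),(400,225),(398,210),(250,220),(270,202)]):
        print(n,uv,P[uv[1],uv[0]].round(1),c["image"][uv[1],uv[0]])
E
```

```text
side 3.75
red [305, 225, 19, 18, 200] [313.735 233.6  ] [[447.2, -199.5, 111.6], [457.8, -175.4, 114.1], [468.2, -142.9, 115.4]]
top 3.2
red [383, 205, 30, 12, 222] [393.68468468 209.30630631] [[447.5, -181.0, 110.8], [459.8, -153.2, 113.4], [468.1, -135.1, 116.9]]
red [394, 248, 17, 7, 34] [401.70588235 250.82352941] [[375.6, -202.7, 3.1], [380.9, -186.9, 8.0], [387.9, -173.1, 11.0]]
green [294, 158, 119, 81, 5049] [336.9 193.4] [[403.2, -190.3, 74.7], [484.4, -36.0, 123.7], [568.2, 43.6, 166.9]]
green [333, 234, 26, 4, 53] [345.7 235.3] [[405.9, -85.5, 7.1], [408.3, -62.2, 75.5], [416.1, -36.1, 80.6]]
side (300, 260) [ 427.  -208.3   79.7] [145 168 121]
side (330, 245) [ 491.2 -165.6   82.4] [131 127 127]
side (345, 240) [ 519.6 -169.5   93.1] [222 218 216]
side (299, 247) [ 431.4 -161.    80.6] [140 164 116]
side (320, 280) [ 463.1 -216.7   38.6] [138 135 132]
side (286, 172) [428.5  36.9 164. ] [127 138 125]
top (330, 190) [493.7 -26.3 126.2] [114 140  89]
top (400, 170) [ 546.3 -172.9   80.1] [246 243 243]
top (400, 225) [ 431.5 -173.3   74.8] [146 175 135]
top (398, 210) [ 457.4 -162.8  117.2] [ 97 103 249]
top (250, 220) [443.4 146.9   1.6] [108 102  99]
top (270, 202) [481.6 102.1  21.9] [253 253 254]
```

View pics/top0z.png

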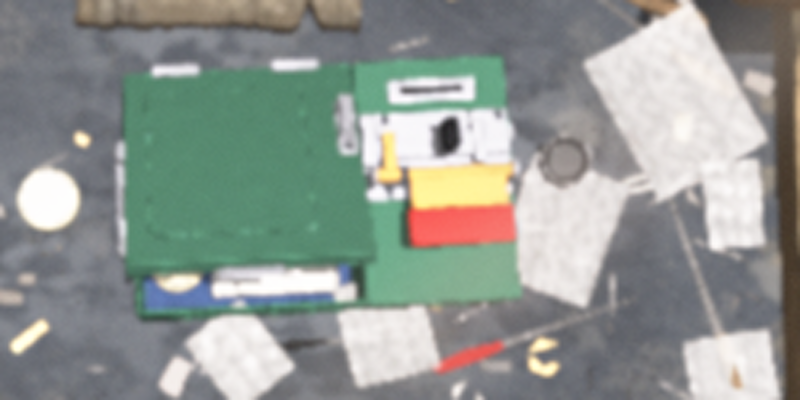

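The zoomed top view shows the box slightly rotated. The deck corners are at zoom pixels (504,57), (520,298), and the front rim left corner is at (138,317). The handle's black top is at (446,135), and the red plate is at (408-515, 205-246).

```bash
cat > pose.py <<'E'
from h import *
def edgefit(c,zone,z):pass
S=pickle.load(open("side0.pkl","rb"));T=pickle.load(open("top0.pkl","rb"))
tz=lambda x,y:((x+.5)/3.2+255-.5,(y+.5)/3.2+140-.5)
sz=lambda x,y:((x+.5)/3.75+260-.5,(y+.5)/3.75+160-.5)
for n,p,z in [("BR",(504,57),80),("FR",(520,298),80),("FL",(138,317),80),("red FR",(515,245),114),("red FL",(408,247),114),("black top c",(446,133),130)]:
    print("top",n,ray(T,*tz(*p),z).round(1))
for n,p,z in [("BR",(437,347),80),("FR",(133,382),80),("FL",(60,185),80),("red FR",(193,311),114),("red FL",(169,247),114)]:
    print("side",n,ray(S,*sz(*p),z).round(1))
for n,c in(("side",S),("top",T)):
    P=cloud(c); H,Sa,V=cv2.split(cv2.cvtColor(c["image"],cv2.COLOR_BGR2HSV))
    m=(P[...,2]>72)&(P[...,2]<88)&(P[...,1]<-60)&(P[...,1]>-260)&(P[...,0]>380)&(P[...,0]<580)&(Sa>50)&(H>55)&(H<95)
    print(n,m.sum(), cv2.minAreaRect(P[m][:,:2].astype(np.float32)), np.median(P[m],axis=0))
    m=(P[...,2]>105)&(P[...,2]<124)&(P[...,1]<-100)&(P[...,1]>-260)&(Sa>150)&((H<8)|(H>172))
    print(" red",m.sum(), cv2.minAreaRect(P[m][:,:2].astype(np.float32)), np.median(P[m],axis=0))
    m=(P[...,2]>110)&(P[...,2]<140)&(P[...,1]<-100)&(P[...,1]>-260)&(V<70)&(P[...,0]>450)&(P[...,0]<550)
    print(" blk",m.sum(), np.percentile(P[m],[0,50,100],axis=0).round(1).tolist() if m.any() else 0)
E
python3 pose.py
```

```text
top BR [ 573.6 -198.6   80. ]
top FR [ 415.6 -207.7   80. ]
top FL [398.9  37.2  80. ]
top red FR [ 445.9 -198.4  114. ]
top red FL [ 443.4 -131.5  114. ]
top black top c [ 513.2 -153.1  130. ]
side BR [ 573.  -202.3   80. ]
side FR [ 417.5 -212.6   80. ]
side FL [402.   25.3  80. ]
side red FR [ 447.5 -208.   114. ]
side red FL [ 445.9 -137.4  114. ]
side 1382 ((489.38934326171875, -131.8420867919922), (160.56253051757812, 153.05433654785156), 3.514921188354492) [ 457.05182109 -178.04342235   79.90133414]
 red 199 ((457.572509765625, -169.6210479736328), (22.724632263183594, 64.50660705566406), 5.338749885559082) [ 457.87180618 -174.85870507  114.10324847]
 blk 72 [[504.2, -166.7, 116.8], [512.6, -163.6, 125.2], [522.8, -159.3, 132.3]]
top 1526 ((490.5700988769531, -130.85006713867188), (159.6043243408203, 145.45095825195312), 4.055386066436768) [ 446.03756624 -143.43971279   79.72026828]
 red 223 ((456.8880310058594, -162.4762420654297), (22.842920303344727, 58.496986389160156), 1.2693495750427246) [ 459.79188685 -153.19377649  113.38767136]
 blk 36 [[503.8, -159.1, 119.5], [511.5, -155.1, 129.0], [520.0, -151.2, 133.5]]
```

```bash
cat >> h.py <<'E'
YAW=0.064; C=np.array([486.5,-81.0])
def w(x,y,z): # box -> world
    c,s=np.cos(YAW),np.sin(YAW); return np.array([C[0]+c*x-s*y, C[1]+s*x+c*y, z])
def tool(flip=False):
    x=np.array([np.cos(YAW),np.sin(YAW),0])*(-1 if flip else 1); y=np.array([0,0,-1.]); z=np.cross(x,y)
    q=R.from_matrix(np.c_[x,y,z]).as_quat(); return [q[3],q[0],q[1],q[2]]
E
python3 - <<'E'
from h import *
from rig import bot
print(bot.tip_reach)
s=bot.read_state(); print(rot(s["tool_rot"]).as_matrix().round(2))
for f in(0,1):
  for p in [w(-15,50,300),w(-15,50,99),w(-8,-102,140),w(-8,-72,126)]:
    print(f,bot.ik(p,tool(f)))
T=pickle.load(open("top0.pkl","rb"));P=cloud(T)
for uv in [(300,50),(130,110),(325,120),(540,110),(150,220),(510,220),(440,130),(330,275)]: print(uv,P[uv[1],uv[0]].round())
# lid angle: green points on lid in top cloud, box frame
H,S,V=cv2.split(cv2.cvtColor(T["image"],cv2.COLOR_BGR2HSV))
d=P[...,:2]-C; c,s_=np.cos(YAW),np.sin(YAW); bx=c*d[...,0]+s_*d[...,1]; by=-s_*d[...,0]+c*d[...,1]
m=(by>-10)&(by<115)&(bx>-40)&(bx<70)&(H>55)&(H<95)&(S>60)
k=np.polyfit(bx[m],P[...,2][m],1); print(m.sum(),k,np.arctan(-k[0]),"z at hinge",np.polyval(k,80))
E
```

```text
19.0
[[ 0.41 -0.    0.91]
 [-0.91  0.    0.41]
 [-0.   -1.    0.  ]]
0 [-1.46398841e-01  6.12353429e-02  1.59922120e+00 -4.44089210e-16
  1.48113611e+00 -2.10398841e-01]
0 [-1.46398841e-01  2.56945582e-01  1.86358149e+00 -4.44089210e-16
  1.02106558e+00 -2.10398841e-01]
0 [-4.31966135e-01  3.03233033e-01  1.69376960e+00 -4.44089210e-16
  1.14459002e+00 -4.95966135e-01]
0 [-3.79652647e-01  2.96264433e-01  1.73925075e+00 -4.44089210e-16
  1.10607747e+00 -4.43652647e-01]
1 None
1 None
1 None
1 None
(300, 50) [780.  40. 138.]
(130, 110) [629. 356. 193.]
(325, 120) [636. -14. 130.]
(540, 110) [ 646. -425.  188.]
(150, 220) [436. 355.  40.]
(510, 220) [ 450. -415.   40.]
(440, 130) [ 652. -273.   17.]
(330, 275) [326. -31.  39.]
3010 [ -0.64759976 132.17447411] 0.5746860337581486 z at hinge 80.36649292793767
```

Run:
```python
from h import *
from rig import bot
q=tool()
p=bot.read_state()["ee_pos"]
bot.servo_line([p[0],p[1],280],speed=150)
bot.move_to(w(-15,50,240),q)
bot.move_gripper(46)
s=bot.read_state(); print(s["clock"],s["ee_pos"],w(-15,50,240),s["ft_force"],s["grip_width"])
f0=s["ft_force"]
print(bot.servo_line(w(-15,50,110),speed=90,until_force=15)); s=bot.read_state(); print(s["clock"],s["ee_pos"],s["ft_force"]-f0)
print(bot.servo_line(w(-15,50,88),speed=20,until_force=14)); s=bot.read_state(); print(s["clock"],s["ee_pos"],s["ft_force"]-f0)
for n in("side","top"):
    c=bot.read_camera(n); pickle.dump(c,open(n+"1.pkl","wb"))
c=pickle.load(open("side1.pkl","rb"));cv2.imwrite("pics/side1.png",c["image"])
```

```text
3.0917 [468.33729987 -32.13794113 240.0042502 ] [468.3328936  -32.06170983 240.        ] [ 0.09882507 -0.29252393 -0.75620482] 45.698949427885346
False
4.6833 [468.53708889 -32.08424122 110.39588791] [-0.75329177  0.61319146  1.06208516]
False
5.9333 [468.40695546 -32.08007512  88.07654694] [-0.58818938  0.53612033  0.54966987]
```

View pics/side1.png

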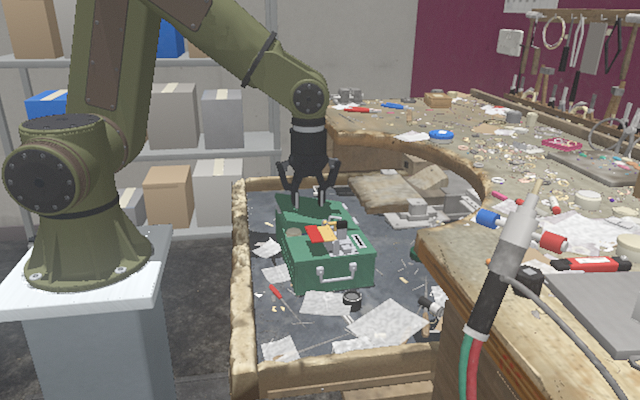

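The lid is nearly shut under the fingers at (323,200). At this opening the tips sit further back than 19 mm, so I'll keep going down.

Run:
```python
from h import *
from rig import bot
f0=bot.read_state()["ft_force"]
print(bot.servo_line(w(-15,50,75),speed=15,until_force=14)); s=bot.read_state(); print(s["clock"],s["ee_pos"],s["ft_force"]-f0)
for n in("side","top"):
    c=bot.read_camera(n); pickle.dump(c,open(n+"1.pkl","wb"))
c=pickle.load(open("side1.pkl","rb"));cv2.imwrite("pics/side2.png",cv2.resize(c["image"][140:300,240:400],None,fx=3.75,fy=3.75,interpolation=2))
c=pickle.load(open("top1.pkl","rb"));cv2.imwrite("pics/top2.png",cv2.resize(c["image"][140:265,255:505],None,fx=3.2,fy=3.2,interpolation=2))
```

```text
False
7.05 [468.39590865 -32.06218298  75.06191937] [ 1.63971789 -0.52100187  0.60762691]
```

View pics/side2.png

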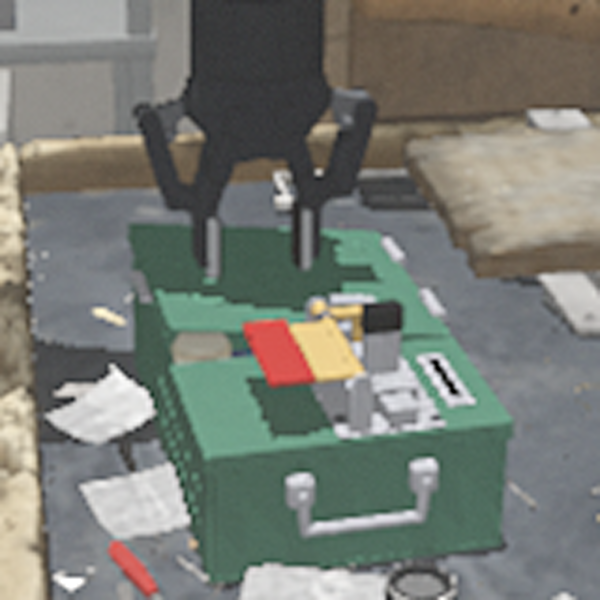

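View pics/top2.png

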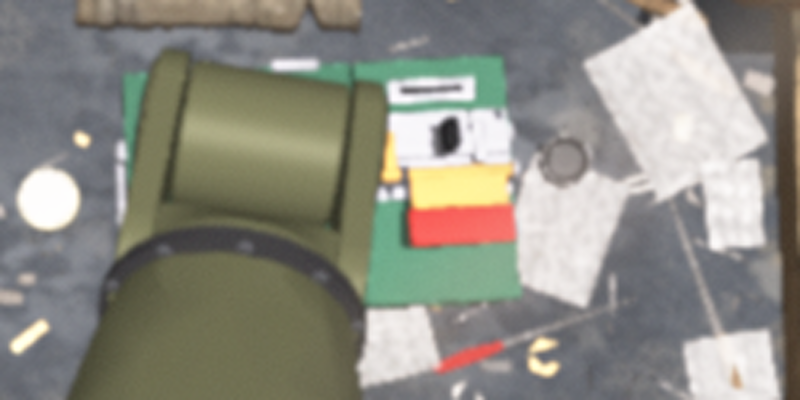

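Run:
```python
from h import *
c=pickle.load(open("side1.pkl","rb"));P=cloud(c)
H,S,V=cv2.split(cv2.cvtColor(c["image"],cv2.COLOR_BGR2HSV))
d=P[...,:2]-C; cc,s_=np.cos(YAW),np.sin(YAW); bx=cc*d[...,0]+s_*d[...,1]; by=-s_*d[...,0]+cc*d[...,1]
Z=P[...,2]
m=(by>-10)&(by<115)&(bx>-90)&(bx<70)&(H>55)&(H<95)&(S>60)&(Z>60)
for lo in range(-90,70,20):
    k=m&(bx>=lo)&(bx<lo+20); print(lo,k.sum(),np.median(Z[k]) if k.any() else 0)
for uv in[(293,203),(295,209),(320,208),(321,210),(322,210),(296,212),(320,205),(298,198)]: print(uv,bx[uv[1],uv[0]].round(1),by[uv[1],uv[0]].round(1),Z[uv[1],uv[0]].round(1))
```

```text
-90 149 99.61635763948829
-70 187 98.8150177050988
-50 107 96.33825110529273
-30 184 93.85838606890508
-10 168 91.54784083058823
10 71 89.14365671321804
30 112 86.2416176860767
50 164 82.95232670579267
(293, 203) -49.8 40.4 122.4
(295, 209) -45.9 39.4 108.5
(320, 208) 9.5 41.6 104.7
(321, 210) 11.5 40.3 100.3
(322, 210) 19.9 64.8 88.7
(296, 212) -44.2 36.9 102.5
(320, 205) 9.0 39.8 112.6
(298, 198) 20.3 350.9 0.1
```

Run:
```python
from h import *
c=pickle.load(open("side1.pkl","rb"));P=cloud(c)
d=P[...,:2]-C; cc,s_=np.cos(YAW),np.sin(YAW); bx=cc*d[...,0]+s_*d[...,1]; by=-s_*d[...,0]+cc*d[...,1]
Z=P[...,2]
for u in (296,308,320):
  for v in range(130,218,4): print(u,v,bx[v,u].round(),by[v,u].round(),Z[v,u].round(),c["image"][v,u])
```

```text
296 130 -43.0 32.0 282.0 [57 58 58]
296 134 -43.0 33.0 274.0 [137 135 132]
296 138 -45.0 24.0 268.0 [53 52 51]
296 142 -45.0 25.0 260.0 [59 59 58]
296 146 -45.0 26.0 251.0 [58 56 54]
296 150 -45.0 25.0 244.0 [57 57 55]
296 154 -46.0 22.0 236.0 [59 57 57]
296 158 -45.0 28.0 226.0 [59 59 57]
296 162 -43.0 40.0 213.0 [60 59 58]
296 166 -43.0 40.0 205.0 [61 60 59]
296 170 -44.0 35.0 198.0 [59 57 56]
296 174 -43.0 39.0 188.0 [62 60 59]
296 178 -43.0 40.0 178.0 [59 58 56]
296 182 -44.0 35.0 172.0 [56 56 55]
296 186 -45.0 30.0 165.0 [60 58 57]
296 190 -44.0 38.0 153.0 [61 58 58]
296 194 -44.0 37.0 144.0 [57 55 54]
296 198 -44.0 38.0 135.0 [125 123 121]
296 202 -44.0 38.0 125.0 [147 146 143]
296 206 -44.0 39.0 115.0 [146 145 142]
296 210 -44.0 38.0 107.0 [140 138 136]
296 214 -44.0 36.0 98.0 [139 155 121]
308 130 -23.0 14.0 286.0 [59 58 57]
308 134 -22.0 20.0 276.0 [134 132 128]
308 138 -21.0 21.0 268.0 [135 132 131]
308 142 -23.0 14.0 262.0 [60 59 58]
308 146 -23.0 12.0 254.0 [59 58 58]
308 150 -23.0 12.0 246.0 [63 60 60]
308 154 -23.0 13.0 237.0 [60 60 60]
308 158 -23.0 12.0 229.0 [60 58 5
[... 566 characters left out ...]
37 135 133]
320 138 2.0 15.0 268.0 [55 54 56]
320 142 2.0 17.0 259.0 [54 54 52]
320 146 2.0 16.0 251.0 [54 53 53]
320 150 2.0 17.0 243.0 [58 57 56]
320 154 3.0 19.0 234.0 [57 56 56]
320 158 2.0 17.0 226.0 [56 55 54]
320 162 8.0 41.0 210.0 [58 57 56]
320 166 8.0 38.0 202.0 [56 55 54]
320 170 8.0 41.0 192.0 [59 56 56]
320 174 8.0 38.0 184.0 [58 57 55]
320 178 7.0 34.0 177.0 [56 52 51]
320 182 6.0 31.0 169.0 [56 53 54]
320 186 8.0 39.0 157.0 [54 52 54]
320 190 8.0 39.0 148.0 [55 56 56]
320 194 9.0 41.0 138.0 [52 52 51]
320 198 9.0 40.0 129.0 [99 98 97]
320 202 9.0 38.0 120.0 [102 100  99]
320 206 8.0 37.0 111.0 [101  99  99]
320 210 8.0 37.0 102.0 [100  98  98]
320 214 10.0 41.0 91.0 [76 90 69]
```

Run:
```python
from h import *
from rig import bot
s=bot.read_state(); print(s["clock"],s["ee_pos"],s["joint_positions"],s["ft_force"],s["effort"].round(1),s["grip_width"])
print(bot.ik(s["ee_pos"],s["tool_rot"]), rot(s["tool_rot"]).as_matrix().round(3).tolist())
c=bot.read_camera("side"); pickle.dump(c,open("side3.pkl","wb"))
P=cloud(c);a=cv2.imread("pics/side1.png");b=pickle.load(open("side1.pkl","rb"))["image"]
cv2.imwrite("pics/cmp.png",np.hstack([cv2.resize(i[120:280,260:360],None,fx=2.5,fy=2.5) for i in(a,b,c["image"])]))
for v in range(200,220,2): print(v,P[v,296].round(),c["image"][v,296])
```

```text
7.15 [468.40583524 -32.07734478  75.07523461] [-1.46400678e-01  2.94823609e-01  1.88114855e+00 -1.82909840e-05
  9.65402232e-01 -2.10347407e-01] [-0.04558454  0.15119139 -0.11310176] [ -0.  -47.3 -29.5   0.   -0.   -0. ] 45.75620362465601
[-1.46400678e-01  2.94823609e-01  1.88114855e+00 -1.82909840e-05
  9.65402232e-01 -2.10347407e-01] [[0.998, 0.0, -0.064], [0.064, -0.0, 0.998], [0.0, -1.0, -0.0]]
200 [440. -45. 130.] [151 148 146]
202 [441. -44. 124.] [148 147 144]
204 [440. -48. 121.] [147 146 143]
206 [441. -42. 114.] [151 149 146]
208 [440. -45. 111.] [151 148 146]
210 [440. -48. 108.] [140 137 134]
212 [440. -46. 102.] [148 145 146]
214 [440. -47.  98.] [138 155 119]
216 [439. -58.  98.] [72 82 64]
218 [437. -69.  99.] [70 81 62]
```

View pics/cmp.png

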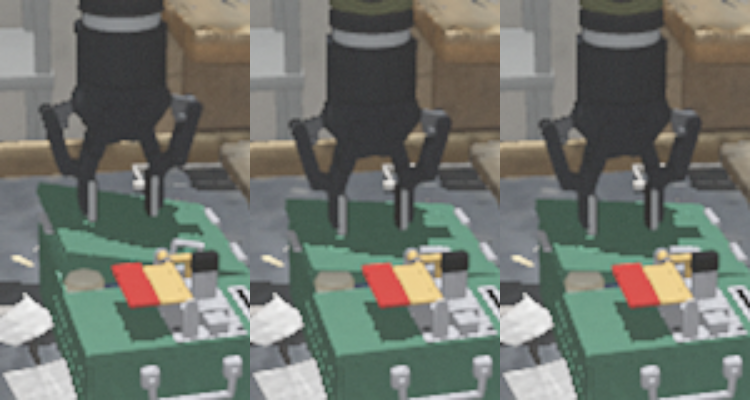

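Run:
```python
from h import *
c=pickle.load(open("side0.pkl","rb"));P=cloud(c)
for uv in [(150,290),(154,296),(155,300),(158,296),(135,262),(140,275),(120,180),(130,200)]: print(uv,P[uv[1],uv[0]].round(),c["image"][uv[1],uv[0]])
cv2.imwrite("pics/grip0.png",cv2.resize(c["image"][140:310,60:200],None,fx=3.5,fy=3.5))
```

```text
(150, 290) [ 243. -555.  267.] [59 56 55]
(154, 296) [ 245. -552.  258.] [60 56 56]
(155, 300) [ 246. -554.  254.] [56 53 52]
(158, 296) [ 249. -552.  257.] [55 52 51]
(135, 262) [ 233. -549.  294.] [54 53 50]
(140, 275) [ 236. -552.  281.] [76 74 72]
(120, 180) [ 229. -539.  370.] [57 52 52]
(130, 200) [ 235. -539.  350.] [70 65 63]
```

View pics/grip0.png

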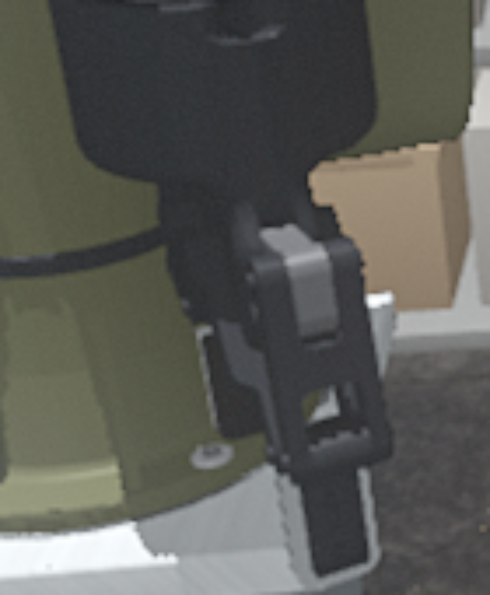

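The camera puts the fingertips at z≈99 while the reported TCP is z=75. At the start they were at about 250 with TCP 212. So the reported height sits about 43 mm below the camera/box height, while x and y agree. The lid stop will calibrate this by touch, so I'll continue down.

Run:
```python
from h import *
from rig import bot
f0=bot.read_state()["ft_force"]
print(bot.servo_line(w(-15,50,60),speed=25,until_force=12)); s=bot.read_state(); print(s["clock"],s["ee_pos"],s["ft_force"]-f0)
print(bot.servo_line(w(-15,50,46),speed=12,until_force=12)); s=bot.read_state(); print(s["clock"],s["ee_pos"],s["ft_force"]-f0)
c=bot.read_camera("side"); pickle.dump(c,open("side3.pkl","wb"));P=cloud(c)
cv2.imwrite("pics/side3.png",cv2.resize(c["image"][140:300,240:400],None,fx=3.75,fy=3.75,interpolation=2))
H,S,V=cv2.split(cv2.cvtColor(c["image"],cv2.COLOR_BGR2HSV))
d=P[...,:2]-C; cc,s_=np.cos(YAW),np.sin(YAW); bx=cc*d[...,0]+s_*d[...,1]; by=-s_*d[...,0]+cc*d[...,1];Z=P[...,2]
m=(by>-10)&(by<115)&(bx>-90)&(bx<70)&(H>55)&(H<95)&(S>60)&(Z>60)
for lo in range(-90,70,20):
    k=m&(bx>=lo)&(bx<lo+20); print(lo,k.sum(),np.median(Z[k]) if k.any() else 0)
```

```text
False
7.95 [468.38480657 -32.05073244  60.01570243] [-0.8681565  -0.3414222  -0.22580521]
True
8.3833 [468.46381497 -32.06191745  58.54159502] [-3.07508893 -0.31021361  8.08361646]
-90 113 80.22357621266559
-70 207 80.67418249970422
-50 110 81.09628573882287
-30 157 81.30101414766858
-10 157 81.29350036909909
10 42 81.50677532212285
30 117 81.18842935623132
50 166 80.59608404650899
```

View pics/side3.png

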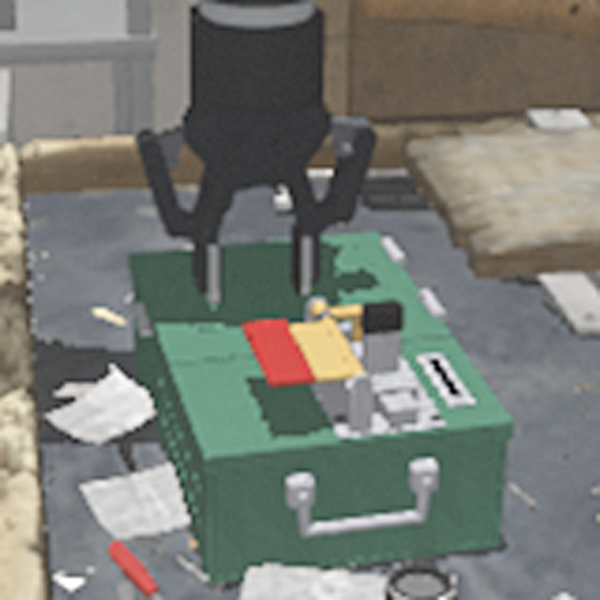

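The lid is flat at z≈80-81 and is on its stop: the press force rose at TCP z 58.5, so tip z = TCP z + 22. Next comes the catch.

Run:
```python
from h import *
from rig import bot
bot.servo_line(w(-15,50,140),speed=150)
bot.servo_line(w(-6,-103,140),speed=150)
bot.servo_line(w(-6,-103,105),speed=80,until_force=8)
f0=bot.read_state()["ft_force"]
for z in (96,92,89):
    print(bot.servo_line(w(-6,-103,z),speed=25,until_force=10)); 
    bot.dwell(.1); s=bot.read_state(); print(s["clock"],s["ee_pos"].round(2),(s["ft_force"]-f0).round(2))
for n in("side","top"):
    c=bot.read_camera(n); pickle.dump(c,open(n+"4.pkl","wb"))
c=pickle.load(open("side4.pkl","rb"));cv2.imwrite("pics/side4.png",cv2.resize(c["image"][160:280,270:390],None,fx=5,fy=5,interpolation=2))
```

```text
False
11.5 [ 487.14 -184.2    96.09] [ 0.29 -0.38 -0.17]
False
11.9083 [ 487.27 -184.28   92.23] [ 0.95 -0.9   2.77]
False
12.275 [ 487.07 -184.25   89.07] [-0.61 -1.95  4.77]
```

View pics/side4.png

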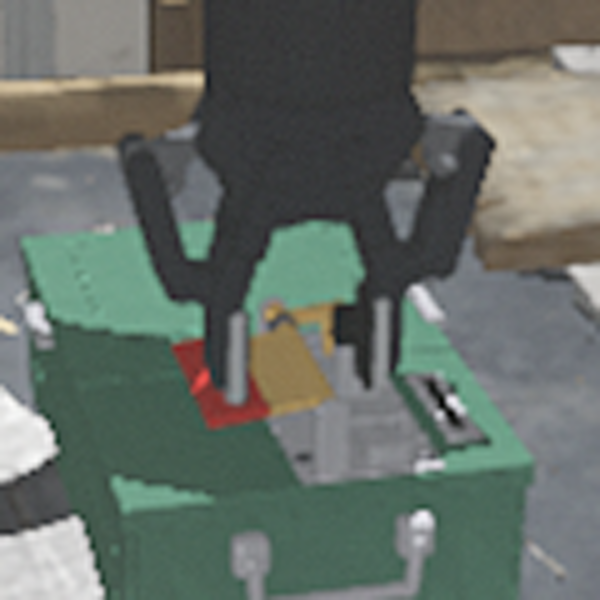

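The front fingertip sits on the red plate at zoom (235,400) and has started to press it. The rear fingertip stands behind the black handle at (380,385). Quick check of the overlap, then press.

Run:
```python
from h import *
c=pickle.load(open("side4.pkl","rb"));P=cloud(c)
d=P[...,:2]-C; cc,s_=np.cos(YAW),np.sin(YAW); bx=cc*d[...,0]+s_*d[...,1]; by=-s_*d[...,0]+cc*d[...,1];Z=P[...,2]
for v in (236,232,226):
  print(v,[(u,int(bx[v,u]),int(by[v,u]),int(Z[v,u])) for u in list(range(308,326,2))+list(range(334,354,2))])
```

```text
236 [(308, -45, -89, 109), (310, -41, -92, 110), (312, -42, -109, 119), (314, -38, -108, 118), (316, -35, -112, 119), (318, -31, -113, 120), (320, -24, -97, 111), (322, -18, -90, 106), (324, -16, -97, 110), (334, 0, -107, 113), (336, 11, -81, 99), (338, 14, -85, 100), (340, 18, -84, 99), (342, 16, -107, 111), (344, 17, -115, 115), (346, 21, -114, 114), (348, 45, -51, 79), (350, 49, -52, 80), (352, 52, -57, 82)]
232 [(308, -41, -72, 108), (310, -43, -100, 123), (312, -41, -108, 126), (314, -38, -109, 126), (316, -35, -114, 129), (318, -32, -115, 129), (320, -19, -79, 110), (322, -15, -80, 110), (324, -12, -81, 110), (334, 15, -52, 92), (336, 12, -79, 106), (338, 14, -85, 109), (340, 15, -94, 113), (342, 15, -107, 120), (344, 17, -115, 123), (346, 21, -114, 123), (348, 26, -111, 120), (350, 54, -36, 80), (352, 57, -39, 81)]
226 [(308, -24, 6, 81), (310, -44, -101, 135), (312, -42, -112, 141), (314, -38, -108, 138), (316, -35, -114, 141), (318, -32, -115, 141), (320, 0, 3, 80), (322, -10, -56, 110), (324, -6, -58, 111), (334, 17, -44, 101), (336, 11, -81, 120), (338, 14, -83, 121), (340, 16, -91, 125), (342, 15, -107, 132), (344, 17, -114, 135), (346, 21, -113, 134), (348, 27, -107, 131), (350, 62, -9, 80), (352, 66, -11, 80)]
```

Run:
```python
from h import *
from rig import bot
Z=85.3
print(bot.servo_line(w(-6,-103,Z),speed=20,until_force=12)); bot.dwell(.1)
f0=0
def rep():
    s=bot.read_state(); d=s["ee_pos"][:2]-C; print(round(s["clock"],2),"by",round(-np.sin(YAW)*d[0]+np.cos(YAW)*d[1],2),"z",s["ee_pos"][2].round(2),s["ft_force"].round(2))
rep()
for y in (-98,-94,-88,-80,-75):
    h=bot.servo_line(w(-6,y,Z),speed=25,until_force=12); rep()
    if h: print("hit",y);break
else:
    print(bot.servo_line(w(-6,-66,Z),speed=15,until_force=12)); rep()
for n in("side","top"):
    c=bot.read_camera(n); pickle.dump(c,open(n+"5.pkl","wb"))
c=pickle.load(open("side5.pkl","rb"));cv2.imwrite("pics/side5.png",cv2.resize(c["image"][160:280,270:390],None,fx=5,fy=5,interpolation=2))
```

```text
False
12.81 by -103.08 z 85.41 [-1.93 -1.17  5.8 ]
13.16 by -98.14 z 85.57 [-1.56 -1.9   5.59]
13.47 by -94.26 z 85.61 [-1.39 -3.02  6.89]
13.86 by -88.26 z 85.59 [-1.42 -4.58  6.24]
14.32 by -80.25 z 85.58 [-1.   -3.76  5.81]
14.68 by -75.27 z 85.59 [-1.05 -3.86  6.37]
True
15.13 by -70.37 z 85.66 [-0.11 -5.26  3.08]
```

View pics/side5.png

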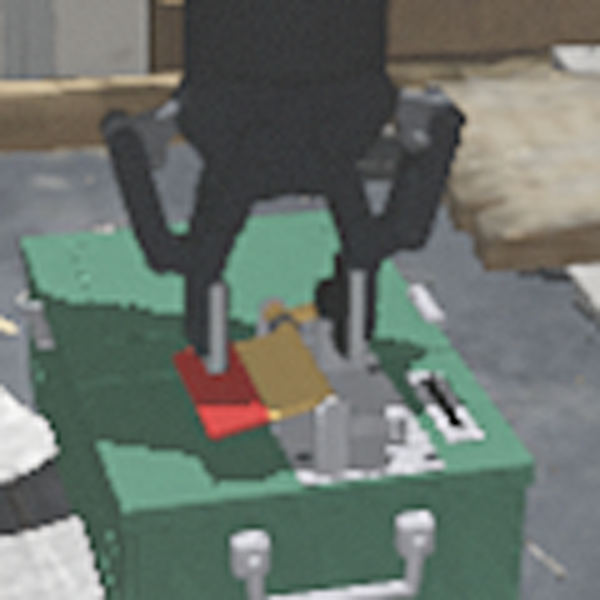

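The bolt hit its end stop at y≈-70.4, which is about 24-25 mm of travel from first contact. I'll confirm the stop, relax the push and let the catch rise.

Run:
```python
from h import *
from rig import bot
def rep():
    s=bot.read_state(); d=s["ee_pos"][:2]-C; print(round(s["clock"],2),"by",round(-np.sin(YAW)*d[0]+np.cos(YAW)*d[1],2),"z",s["ee_pos"][2].round(2),s["ft_force"].round(2))
rep()
print(bot.servo_line(w(-6,-67.5,85.3),speed=10,until_force=14)); rep()
print(bot.servo_line(w(-6,-70.8,85.3),speed=20)); rep()
print(bot.servo_line(w(-6,-70.8,96),speed=25)); rep()
bot.servo_line(w(-6,-74,140),speed=120)
bot.servo_line(w(-6,-74,240),speed=150); rep()
bot.move_to([330,-330,260],tool())
rep()
for n in("side","top"):
    c=bot.read_camera(n); pickle.dump(c,open(n+"6.pkl","wb"))
c=pickle.load(open("side6.pkl","rb"));cv2.imwrite("pics/side6.png",cv2.resize(c["image"][160:310,260:410],None,fx=4,fy=4,interpolation=2))
c=pickle.load(open("top6.pkl","rb"));cv2.imwrite("pics/top6.png",cv2.resize(c["image"][140:265,255:505],None,fx=3.2,fy=3.2,interpolation=2))
```

```text
15.23 by -70.4 z 85.68 [-0.37 -4.25  3.66]
True
15.47 by -70.46 z 85.69 [-0.19 -5.41  3.17]
False
15.72 by -70.58 z 85.41 [-0.81  0.27  5.66]
False
16.3 by -70.68 z 95.87 [-0.1   0.55  0.61]
17.63 by -73.8 z 238.77 [-0.33  0.11 -0.54]
18.57 by -237.99 z 259.61 [0.63 0.03 0.81]
```

View pics/side6.png

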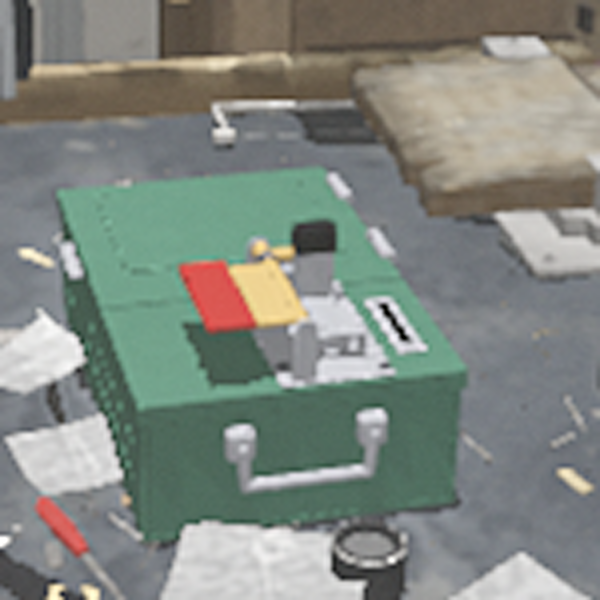

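View pics/top6.png

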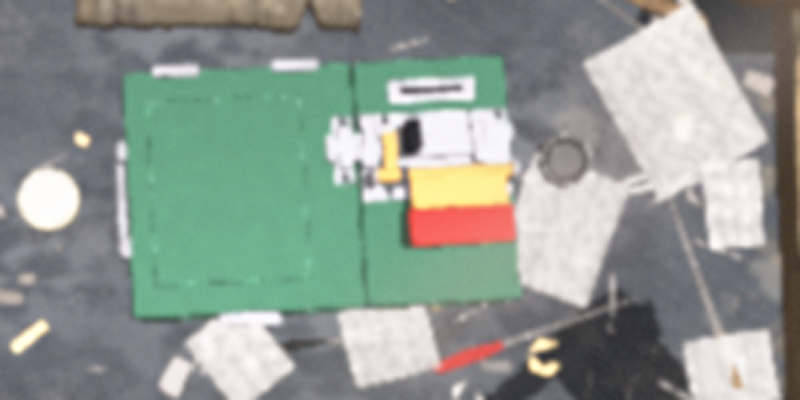

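The lid is flat, the bar is in the staple at top zoom (345,145), and the handle has shifted from (446,133) to (411,133). Now numeric checks.

Run:
```python
from h import *
for n in("side","top"):
  for k in "06":
    c=pickle.load(open(n+k+".pkl","rb"));P=cloud(c); H,S,V=cv2.split(cv2.cvtColor(c["image"],cv2.COLOR_BGR2HSV))
    d=P[...,:2]-C; cc,s_=np.cos(YAW),np.sin(YAW); bx=cc*d[...,0]+s_*d[...,1]; by=-s_*d[...,0]+cc*d[...,1];Z=P[...,2]
    r=(bx>-55)&(bx<-15)&(by<-40)&(by>-130)&(Z>95)&(S>150)&((H<8)|(H>172)); q=np.polyfit(bx[r],Z[r],1)
    b=(bx>5)&(bx<40)&(by<-40)&(by>-110)&(Z>112)&(V<75)
    g=(by>0)&(by<115)&(bx>-75)&(bx<70)&(H>55)&(H<95)&(S>60)&(Z>70); gq=np.polyfit(bx[g],Z[g],1)
    print(n,k,"red z",np.median(Z[r]).round(1),"slope",q[0].round(3),"| handle by",np.median(by[b]).round(1),b.sum(),"| lid slope",gq[0].round(3),np.polyval(gq,-80).round(1))
a,b=[pickle.load(open("top%s.pkl"%k,"rb"))["image"].astype(int) for k in "06"]
D=abs(a-b).max(2)
for nm,(x0,y0,x1,y1) in dict(pot=(255,185,287,218),loupe=(420,178,444,202),right=(444,160,500,240)).items(): print(nm,(D[y0:y1,x0:x1]>40).sum())
```

```text
side 0 red z 114.1 slope -0.016 | handle by -83.9 75 | lid slope -0.624 181.7
side 6 red z 114.2 slope -0.005 | handle by -60.1 72 | lid slope -0.001 81.2
top 0 red z 113.4 slope -0.032 | handle by -75.4 37 | lid slope -0.633 182.5
top 6 red z 113.7 slope 0.004 | handle by -51.3 41 | lid slope 0.001 80.2
pot 0
loupe 0
right 54
```

Run:
```python
from rig import bot
print(bot.finish_job(), bot.read_state()["clock"])
```

```text
the job is handed in; nothing more can be done
the job is handed in; nothing more can be done
```

The box is locked and the job is handed in; the robot's clock read about 18.7 s at the last check. I pushed the lid down to its stop and pressed the thumb plate about 7 mm with the front fingertip. Keeping it held, I pushed the bolt to its end stop with the rear fingertip, then raised the fingers so the catch sprang up, and moved the arm clear.

**Last checks:**
- **Lid:** it is flat, with a slope of about 0.00 and its top at z 80–81.
- **Bolt:** the handle moved 23.8 mm in the side view and 24.1 mm in the top view. The push met the end stop twice at the same place.
- **Catch:** the thumb plate is back at its starting height (z 114, level), so the catch is up.
- **Loose items:** the pot and loupe areas are unchanged in the top view. On the right, where the tweezers lie, 54 pixels changed. I think this is the arm's shadow, since the arm never went down there, but I did not check the tweezers separately.

**Disagreement found:** the reported tool height was about 43 mm lower than the cameras showed. Because of this, my first three presses, planned from the reported height, ended before the lid was fully shut. I then used contact with the lid stop as the height reference for the rest of the job.

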